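# Put the pharmacy returns back with their own kind

### The arm

A 7-joint arm with a two-finger parallel gripper is mounted at the origin on the work surface. World frame = base frame: x ahead of the robot, y to its left, z up, the work surface at z = 0. Lengths are in m, angles in rad, forces in N, time in s.
With the tool pointing down it reaches from about 0.425 to 0.875 m from the base axis. Payload 9.9 kg.
Tool frame: the origin (TCP) lies between the finger pads; the fingertips stand 17 mm ahead of it and the grasp point (between the pads) lies 2 mm behind it; z points along the fingers, y is the line along which they close (so a half turn about z gives the same grasp; the last joint's range is limited). The gripper opens to 85 mm and grips with 20 to 120 N. Pads are 22 mm wide; open, the fingers measure 114 mm over their backs; the gripper's body (76 mm by 85 mm) begins 54 mm behind the grasp point. The pads swing forward as they close: fully open they stand 13 mm farther back than shut.
Start: joints at [-0.084, 0.576, 0.025, 1.437, -0.015, 1.129, -0.057], TCP at [0.675, 0, 0.22] pointing down, gripper open.
Joint ranges: [-2.76, 2.76], [-0.34, 2.15], [-1.52, 1.57], [0.19, 2.46], [-1.09, 4.23], [0.17, 1.99], [-2.82, 2.82]. Speed limits (rad/s): [2.22, 2.22, 3.01, 3.01, 3.14, 3.14, 3.14].

### API

Orientations are given as a rotation vector (axis times angle).
In Python, from rig import * gives the robot as it stands.
- The arm moves only by the tool move_arm, never from a script. Its argument "targets" is a list of rows, each a list of 3 entries, a list of its own where there are three numbers: the turn, a rotation vector about the tool's x, y, z in degrees, then the shift along the tool's x, y, z in cm, then the opening in per cent of the stroke, from 0 (shut) to 100 (fully open). In form: [[[wx, wy, wz], [tx, ty, tz], gripper], ...]. A call has 1 to 8 rows; each row is the pose to reach, as a shift and turn from the pose commanded when the call began, along the tool's axes at that moment; what a row does not reach only later rows make up. A row lasts 1/12 s, in which the tool goes at most 41.7 mm and 7.16 degrees, less where a joint would pass 70% of its speed; a pose out of reach is approached as far as the arm can. A call with a gripper value outside its range is refused whole. The fingers move at their own pace and stop on an object; "newtons" is the grip in N (left out, the last holds). Time passes only in rows, so rows that repeat a pose let the fingers close. It gives the time, the measured TCP pose, the force, the opening and the grip force at its end, in the units of the state.
- sense(): the state, without advancing time (a new reading comes with each control period).
- snapshot(name): name is "scene" or "side" or "wrist"; returns the picture (420x560x3 uint8, red, green, blue); there is no depth.
- calibration(name): a dict with "fx", "fy", "cx", "cy" (pixels), "dist" ([k1, k2, p1, p2, k3] as OpenCV has them; the pictures are not rectified), "T" (4x4, takes a point from camera to world coordinates). Camera axes: x right, y down, z forward; pixel columns grow to the right and rows downward; lengths in m; the calibration is good to about 2 mm. A picture is of the moment at which its call begins: read the wrist's pose just before it. calibration takes no time and is no camera call; for the wrist camera it gives the pose at the moment of the call.
- close_job(): hands the job in; it is judged then, once.
The state is a dict: "t": time; "joint_pos": joint angles; "qd": joint speeds; "joint_efforts": joint torques, N m; "tool_pos": TCP position; "tcp_rot": TCP orientation; "wrist_force": force on the tool from outside, world axes, zero at the start; "wrist_torque": the same for the moment, N m; "gripper_width": finger opening in m; "grasp_force": force on a finger pad.
Only numpy, scipy, OpenCV 4.12 (cv2) and the standard library are available. Lean on these libraries where they do the work, as an engineer would, in place of code of your own. Each camera call takes 0.05 s, during which the arm holds its last target. There are 200 camera calls.

### The job

Put the four returned medicines standing on the counter (two cartons, one tablet bottle, one squat glass jar) away into the grey trays, each into the tray where one of its own kind already stands. Stand each one upright on the tray's floor beside what is there, set each one down rather than dropping it, and do not disturb the three that are already in the trays.

Things in the scene. Friction and masses are not known exactly. Their poses are not given: they have to be found in the camera images.
- carton_a: white upright cardboard medicine carton with a green band, 52 (own x) x 34 (own y) x 80 mm tall, about 60 g; one of the returned things standing loose on the counter in front of the robot; origin at the centre of its underside, z up along it
- carton_b: white upright cardboard medicine carton with a green band, 52 (own x) x 34 (own y) x 80 mm tall, about 60 g; one of the returned things standing loose on the counter in front of the robot, the same as carton_a; origin at the centre of its underside, z up along it
- bottle: white plastic tablet bottle with a paper label, body 44 mm diameter up to 68 mm height, then a narrower white cap of 37 mm diameter, 95 mm tall in all, about 90 g; one of the returned things standing loose on the counter in front of the robot; origin at the centre of its underside, z up along it
- jar: squat amber glass jar with a black cap of the same width, 56 mm diameter, 66 mm tall, about 170 g; one of the returned things standing loose on the counter in front of the robot; origin at the centre of its underside, z up along it
- carton_tray: open grey plastic tray, fixed to the counter, all three trays alike: outer 96 (own x) x 190 (own y) x 26 mm high, walls and floor 4 mm thick, so the inside is 88 x 182 mm; origin at the centre of its underside, z up. This is the carton tray, recognised by the carton already standing towards one end of it (own y)
- bottle_tray: open grey plastic tray, fixed to the counter, all three trays alike: outer 96 (own x) x 190 (own y) x 26 mm high, walls and floor 4 mm thick, so the inside is 88 x 182 mm; origin at the centre of its underside, z up. This is the bottle tray, recognised by the bottle already standing towards one end of it (own y)
- jar_tray: open grey plastic tray, fixed to the counter, all three trays alike: outer 96 (own x) x 190 (own y) x 26 mm high, walls and floor 4 mm thick, so the inside is 88 x 182 mm; origin at the centre of its underside, z up. This is the jar tray, recognised by the jar already standing towards one end of it (own y)
- shelved_carton: white upright cardboard medicine carton with a green band, 52 (own x) x 34 (own y) x 80 mm tall, about 60 g; already standing in the carton tray, loose; it must not be disturbed; same size and look as the returned carton; its 52 mm side lies across the tray; origin at the centre of its underside, z up along it
- shelved_bottle: white plastic tablet bottle with a paper label, body 44 mm diameter up to 68 mm height, then a narrower white cap of 37 mm diameter, 95 mm tall in all, about 90 g; already standing in the bottle tray, loose; it must not be disturbed; same size and look as the returned bottle; origin at the centre of its underside, z up along it
- shelved_jar: squat amber glass jar with a black cap of the same width, 56 mm diameter, 66 mm tall, about 170 g; already standing in the jar tray, loose; it must not be disturbed; same size and look as the returned jar; origin at the centre of its underside, z up along it
Not all that is in view belongs to the job. What is shaped like the shelved_bottle but red, turquoise or yellow is not meant.

How it is judged:
At the end, for the whole second after the job is handed in: Both cartons, the bottle and the jar stand in the trays of their kind, underside on the floor (under 9 mm), upright within 0.1 rad, centre within 32 mm of the tray's centre across and 80 mm along, at rest (under 0.02 m/s); the three that stood there before still stand so too (x of carton_a in the frame of carton_tray between -0.032 and 0.032 m and y of carton_a in the frame of carton_tray between -0.08 and 0.08 m and z of carton_a in the frame of carton_tray between -0.002 and 0.009 m and angle between each of carton_a, carton_b, bottle, jar, shelved_carton, shelved_bottle, shelved_jar's own z axis and vertical below 0.1 rad and linear speed of each of carton_a, carton_b, bottle, jar, shelved_carton, shelved_bottle, shelved_jar below 0.02 m/s and x of carton_b in the frame of carton_tray between -0.032 and 0.032 m and y of carton_b in the frame of carton_tray between -0.08 and 0.08 m and z of carton_b in the frame of carton_tray between -0.002 and 0.009 m and x of bottle in the frame of bottle_tray between -0.032 and 0.032 m and y of bottle in the frame of bottle_tray between -0.08 and 0.08 m and z of bottle in the frame of bottle_tray between -0.002 and 0.009 m and x of jar in the frame of jar_tray between -0.032 and 0.032 m and y of jar in the frame of jar_tray between -0.08 and 0.08 m and z of jar in the frame of jar_tray between -0.002 and 0.009 m and x of shelved_carton in the frame of carton_tray between -0.032 and 0.032 m and y of shelved_carton in the frame of carton_tray between -0.08 and 0.08 m and z of shelved_carton in the frame of carton_tray between -0.002 and 0.009 m and x of shelved_bottle in the frame of bottle_tray between -0.032 and 0.032 m and y of shelved_bottle in the frame of bottle_tray between -0.08 and 0.08 m and z of shelved_bottle in the frame of bottle_tray between -0.002 and 0.009 m and x of shelved_jar in the frame of jar_tray between -0.032 and 0.032 m and y of shelved_jar in the frame of jar_tray between -0.08 and 0.08 m and z of shelved_jar in the frame of jar_tray between -0.002 and 0.009 m); the robot touches nothing.
It fails at once if the carton that already stands in its tray is disturbed (moved over 20 mm or tipped over 0.3 rad) (distance of shelved_carton from where it was at the start of the episode above 0.02 m or angle between shelved_carton's own z axis and vertical above 0.3 rad).
It fails at once if the bottle that already stands in its tray is disturbed (moved over 20 mm or tipped over 0.3 rad) (distance of shelved_bottle from where it was at the start of the episode above 0.02 m or angle between shelved_bottle's own z axis and vertical above 0.3 rad).
It fails at once if the jar that already stands in its tray is disturbed (moved over 20 mm or tipped over 0.3 rad) (distance of shelved_jar from where it was at the start of the episode above 0.02 m or angle between shelved_jar's own z axis and vertical above 0.3 rad).
It fails at once if a returned thing is dropped: it moves at over 0.6 m/s (a fall of some 18 mm) with no finger on it ((linear speed of carton_a above 0.6 m/s and contact force between the fingers and carton_a below 0.05 N) or (linear speed of carton_b above 0.6 m/s and contact force between the fingers and carton_b below 0.05 N) or (linear speed of bottle above 0.6 m/s and contact force between the fingers and bottle below 0.05 N) or (linear speed of jar above 0.6 m/s and contact force between the fingers and jar below 0.05 N)).
It also fails if it takes over 106 s, if anything falls off the work surface, if the arm or the gripper's body presses on something with over 40 N, if the wrist force passes 120 N, or if a joint passes its speed limit or range.

## Working session

There is one attempt and no reset: what is moved stays moved. The work goes in short steps, Python scripts to look and compute and a tool call to move; the robot and the scene stay as the last step left them, time stands still between calls to the robot, and variables do not carry over. Pictures are saved under pics/ and viewed, at most 14 in all, crops included, and the job is handed in when it is done.

Besides the shell and the picture viewer there is one more tool, called after "Request:" as name(argument=value, ...), one argument or row to a line, values as JSON. move_arm: Moves the arm, as the interface text tells. Its arguments: {"type":"object","properties":{"targets":{"type":"array","items":{"type":"array"}},"newtons":{"type":"number"}},"required":["targets"]}

```bash
mkdir -p pics; ls; python3 - <<'E'
from rig import *
import cv2, numpy as np
np.set_printoptions(precision=4,suppress=True)
s=sense(); print(s)
for n in ("scene","side","wrist"):
    c=calibration(n); print(n,c)
    cv2.imwrite(f"pics/{n}0.png",snapshot(n)[:,:,::-1])
E
```

```text
pics
{'t': 0.0, 'joint_pos': array([-0.0838,  0.5765,  0.0248,  1.4379, -0.015 ,  1.1289, -0.0565]), 'qd': array([ 0.0014, -0.0027, -0.0013, -0.0007, -0.0021, -0.001 ,  0.    ]), 'joint_efforts': array([  0.0011, -76.5754,   2.2516, -28.5966,   0.0155,   0.0125,
         0.0001]), 'tool_pos': array([ 0.6745, -0.    ,  0.2188]), 'tcp_rot': array([-2.2207, -2.2207,  0.0019]), 'wrist_force': array([ 0.3784,  0.9252, -0.2918]), 'wrist_torque': array([ 0.0283,  0.037 , -0.013 ]), 'grasp_force': 0.0, 'gripper_width': 0.08531553185940813}
scene {'fx': 413.3025771471927, 'fy': 413.3025771471927, 'cx': 276.60416286043977, 'cy': 209.54416634717404, 'dist': array([-0.117,  0.   ,  0.   ,  0.   ,  0.   ]), 'T': array([[-0.4102,  0.5766, -0.7066,  1.3107],
       [ 0.9119,  0.2722, -0.3073,  0.311 ],
       [ 0.0151, -0.7703, -0.6375,  0.7308],
       [ 0.    ,  0.    ,  0.    ,  1.    ]])}
side {'fx': 451.4005571494381, 'fy': 451.4005571494381, 'cx': 275.1923062176684, 'cy': 209.21118749174659, 'dist': array([-0.0527,  0.    ,  0.    ,  0.    ,  0.    ]), 'T': array([[ 0.8634, -0.3584,  0.355 ,  0.1548],
       [-0.5044, -0.6264,  0.5944, -0.6553],
       [ 0.0093, -0.6922, -0.7216,  0.8332],
       [ 0.    ,  0.    ,  0.    ,  1.    ]])}
wrist {'fx': 335.8901232556058, 'fy': 335.8901232556058, 'cx': 275.82256251666473, 'cy': 212.23368141871143, 'dist': array([-0.0743,  0.    ,  0.    ,  0.    ,  0.    ]), 'T': array([[ 1.    , -0.0005, -0.0023,  0.6751],
       [-0.0012, -0.9511, -0.3088,  0.0783],
       [-0.0021,  0.3088, -0.9511,  0.3738],
       [ 0.    ,  0.    ,  0.    ,  1.    ]])}
```

View pictures.

View pics/scene0.png

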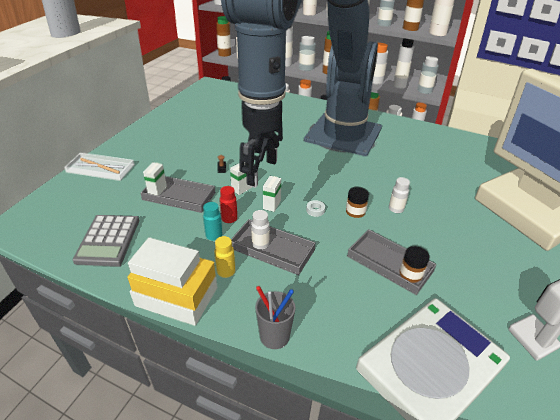

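View pics/side0.png

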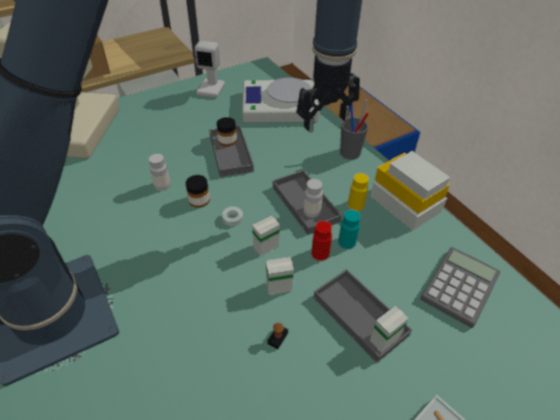

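View pics/wrist0.png

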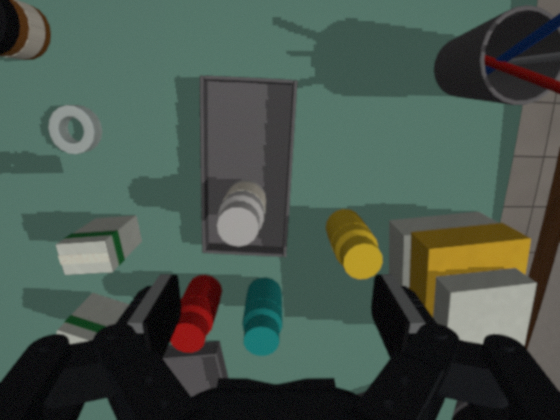

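```bash
python3 - <<'E'
import cv2
def c(f,o,x0,y0,x1,y1,s):
    i=cv2.imread(f)[y0:y1,x0:x1]; i=cv2.resize(i,None,fx=s,fy=s,interpolation=cv2.INTER_CUBIC)
    for x in range((x0+19)//20*20,x1,20):
        cv2.line(i,(int((x-x0)*s),0),(int((x-x0)*s),5),(0,0,255),1); cv2.putText(i,str(x),(int((x-x0)*s)-10,16),0,.35,(0,0,255),1)
    for y in range((y0+19)//20*20,y1,20):
        cv2.line(i,(0,int((y-y0)*s)),(5,int((y-y0)*s)),(0,0,255),1); cv2.putText(i,str(y),(7,int((y-y0)*s)+4),0,.35,(0,0,255),1)
    cv2.imwrite(o,i)
c("pics/scene0.png","pics/scene0c.png",134,150,450,300,2.5)
c("pics/side0.png","pics/side0c.png",140,110,420,360,2.4)
E
```

```text
(no output)
```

View pics/scene0c.png

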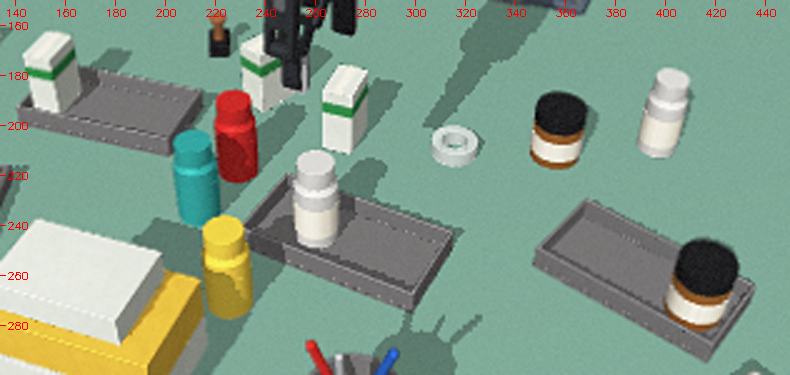

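View pics/side0c.png

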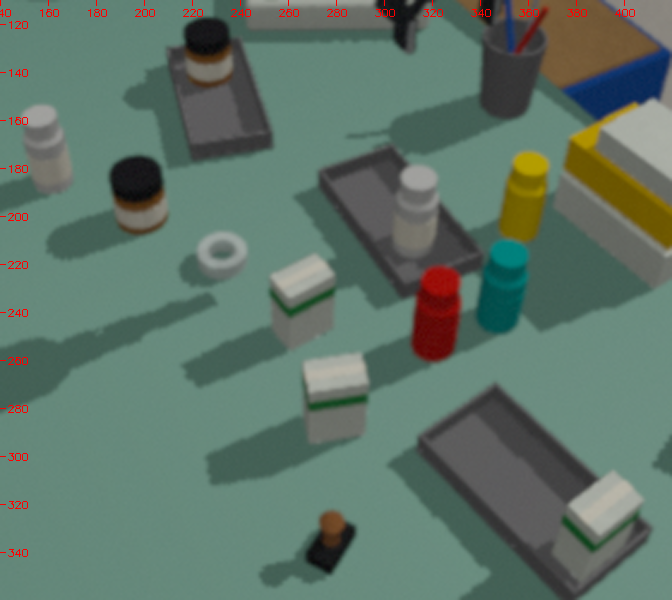

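```bash
cat > h.py <<'E'
from rig import *
import cv2, numpy as np
np.set_printoptions(precision=4,suppress=True)
def w(cal,uv,z):
    c=cal; K=np.array([[c["fx"],0,c["cx"]],[0,c["fy"],c["cy"]],[0,0,1]])
    p=cv2.undistortPoints(np.array(uv,float).reshape(-1,1,2),K,c["dist"]).reshape(-1,2)
    d=np.c_[p,np.ones(len(p))]@c["T"][:3,:3].T; o=c["T"][:3,3]
    return (o+d*((z-o[2])/d[:,2])[:,None])[:,:2]
def show(n,P):
    r=cv2.minAreaRect(P.astype(np.float32)*1000) if len(P)>3 else None
    print(n,(P*1000).round(0).tolist(),"mean",(P.mean(0)*1000).round(1), r and [np.round(x,1).tolist() for x in r])
E
cat > /tmp/a.py <<'E'
from h import *
S=calibration("side"); C=calibration("scene")
s=lambda L:np.array(L)/2.4+[140,110]
c=lambda L:np.array(L)/2.5+[134,150]
for n,L,z in [("bottle",[(41,117)],.095),("jar",[(137,172)],.066),("cart1",[(272,290),(320,256),(335,270),(284,307)],.08),("cart2",[(304,361),(365,355),(369,378),(305,385)],.08),
 ("jtray",[(167,47),(238,42),(272,138),(193,154)],.026),("btray",[(319,175),(391,146),(482,258),(405,293)],.026),("ctray",[(418,438),(496,385),(651,528),(575,598)],.026),
 ("sbot",[(419,179)],.095),("sjar",[(207,35)],.066),("scart",[(565,517),(617,474),(640,493),(587,540)],.08)]:
    show("side "+n,w(S,s(L),z))
for n,L,z in [("bottle",[(673,80)],.095),("jar",[(561,105)],.066),("cart2nd",[(323,100),(342,66),(368,73),(352,110)],.08),("sbot",[(316,163)],.095),("sjar",[(707,260)],.066),
 ("scart",[(25,62),(40,33),(73,40),(62,72)],.08),("ctray",[(19,105),(82,66),(204,92),(170,145)],.026),("btray",[(243,224),(290,175),(455,234),(413,300)],.026),("jtray",[(535,250),(589,200),(755,285),(710,348)],.026)]:
    show("scene "+n,w(C,c(L),z))
E
PYTHONPATH=. python3 /tmp/a.py
```

```text
Traceback (most recent call last):
  File "h.py", line 1, in <module>
    from rig import *
ModuleNotFoundError: No module named 'rig'
```

```bash
cp /tmp/a.py a.py; python3 - <<'E'
exec(open('a.py').read())
E
```

```text
side bottle [[347.0, 255.0]] mean [347.  255.2] None
side jar [[411.0, 156.0]] mean [410.8 156. ] None
side cart1 [[450.0, -68.0], [510.0, -53.0], [513.0, -76.0], [450.0, -92.0]] mean [480.6 -72.1] [[479.7, -72.3], [67.6, 22.6], 14.1]
side cart2 [[435.0, -154.0], [485.0, -175.0], [475.0, -198.0], [423.0, -177.0]] mean [ 454.4 -175.8] [[454.0, -175.7], [25.6, 55.8], 67.1]
side jtray [[548.0, 391.0], [629.0, 357.0], [580.0, 175.0], [490.0, 195.0]] mean [561.8 279.4] [[562.9, 280.1], [205.1, 91.3], 73.6]
side btray [[595.0, 95.0], [689.0, 96.0], [677.0, -94.0], [583.0, -95.0]] mean [636.    0.6] [[636.2, 0.9], [197.4, 94.2], 86.4]
side ctray [[500.0, -242.0], [594.0, -230.0], [619.0, -413.0], [525.0, -429.0]] mean [ 559.6 -328.4] [[559.9, -329.2], [95.3, 188.9], 7.5]
side sbot [[641.0, -24.0]] mean [641.1 -23.6] None
side sjar [[580.0, 338.0]] mean [580.1 337.7] None
side scart [[536.0, -388.0], [597.0, -379.0], [601.0, -401.0], [538.0, -412.0]] mean [ 568.1 -394.8] [[567.8, -394.6], [63.9, 24.2], 9.5]
scene bottle [[356.0, 264.0]] mean [355.5 263.9] None
scene jar [[413.0, 159.0]] mean [412.6 159. ] None
scene cart2nd [[531.0, -67.0], [466.0, -75.0], [466.0, -44.0], [534.0, -33.0]] mean [499.4 -55.1] [[500.1, -54.2], [72.2, 34.0], 7.1]
scene sbot [[642.0, -22.0]] mean [641.6 -21.7] None
scene sjar [[582.0, 345.0]] mean [582.4 344.9] None
scene scart [[609.0, -396.0], [554.0, -418.0], [550.0, -374.0], [607.0, -347.0]] mean [ 579.8 -383.8] [[580.4, -382.4], [74.7, 46.7], 21.5]
scene ctray [[622.0, -407.0], [528.0, -387.0], [511.0, -229.0], [609.0, -213.0]] mean [ 567.5 -309. ] [[566.1, -313.1], [99.0, 194.8], 3.7]
scene btray [[683.0, -82.0], [598.0, -74.0], [607.0, 112.0], [705.0, 107.0]] mean [648.2  15.6] [[651.1, 14.5], [189.7, 97.5], 87.0]
scene jtray [[596.0, 190.0], [503.0, 220.0], [553.0, 396.0], [648.0, 369.0]] mean [574.9 293.4] [[574.4, 293.2], [186.5, 99.3], 73.6]
```

Cartons near (0.485,-0.067) and (0.454,-0.176), bottle near (0.351,0.260), jar near (0.412,0.157). I hover above the cartons to refine them.

Request:
move_arm(
  targets=[
    [[0,0,0],[-12,-20.5,-3],100],
    [[0,0,0],[-12,-20.5,-3],100],
    [[0,0,0],[-12,-20.5,-3],100],
    [[0,0,0],[-12,-20.5,-3],100],
    [[0,0,0],[-12,-20.5,-3],100],
    [[0,0,0],[-12,-20.5,-3],100],
    [[0,0,0],[-12,-20.5,-3],100],
    [[0,0,0],[-12,-20.5,-3],100],
  ],
  newtons=40,
)

```text
t: 0.82
tool_pos: [0.4689, -0.1212, 0.2504]
tcp_rot: [2.224, 2.218, 0.001]
wrist_force: [0.6, -0.5, 1.7]
gripper_width: 0.0853
grasp_force: 0.0
```

```bash
cat >> h.py <<'E'
def look(o,name="wrist",crop=(0,0,560,420),s=1.4):
    c=calibration(name); i=snapshot(name)[:,:,::-1]
    np.save("pics/"+o+".npy",c,allow_pickle=True)
    x0,y0,x1,y1=crop; i=cv2.resize(i[y0:y1,x0:x1],None,fx=s,fy=s,interpolation=cv2.INTER_CUBIC)
    for x in range(x0,x1,20):
        cv2.line(i,(int((x-x0)*s),0),(int((x-x0)*s),5),(0,0,255),1); cv2.putText(i,str(x),(int((x-x0)*s)-10,16),0,.35,(0,0,255),1)
    for y in range(y0,y1,20):
        cv2.line(i,(0,int((y-y0)*s)),(5,int((y-y0)*s)),(0,0,255),1); cv2.putText(i,str(y),(7,int((y-y0)*s)+4),0,.35,(0,0,255),1)
    cv2.imwrite("pics/"+o+".png",i)
def cal(o): return np.load("pics/"+o+".npy",allow_pickle=True).item()
from scipy.spatial.transform import Rotation as R
def go(x,y,z,yaw,q=None):  # yaw deg of tool y (closing line) in world
    st=sense(); Rm=R.from_rotvec(st["tcp_rot"]).as_matrix()
    a=np.deg2rad(yaw); yv=np.array([np.cos(a),np.sin(a),0]); zv=np.array([0,0,-1.]); T=np.c_[np.cross(yv,zv),yv,zv]
    print("t",round(st["t"],2),"pos",st["tool_pos"],"turn",np.rad2deg(R.from_matrix(Rm.T@T).as_rotvec()).round(1),"shift cm",(Rm.T@(np.array([x,y,z])-st["tool_pos"])*100).round(2),"w",round(st["gripper_width"],4),"f",round(st["grasp_force"],1))
E
python3 - <<'E'
from h import *
print(sense()["tool_pos"]); look("w1",crop=(0,0,560,420))
E
```

```text
[ 0.4689 -0.1212  0.2504]
```

View pics/w1.png

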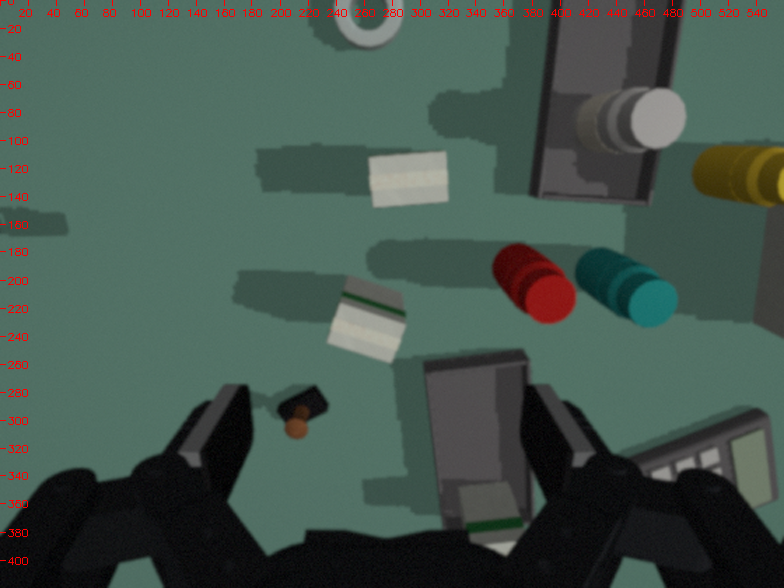

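```bash
python3 - <<'E'
from h import *
c=cal("w1"); d=lambda L:np.array(L)/1.4
for n,L,z in [("cart1",[(368,157),(446,151),(449,200),(373,207)],.08),("cart2",[(342,302),(407,327),(392,362),(327,342)],.08),("ctray end",[(423,361),(526,349)],.026),("btray end",[(530,196),(650,206)],.026),("sbot",[(658,118)],.095),("red",[(550,295)],.095),("turq",[(653,302)],.095)]:
    show(n,w(c,d(L),z))
go(.48,-.072,.16,5)
E
```

```text
cart1 [[457.0, -50.0], [509.0, -46.0], [512.0, -79.0], [460.0, -83.0]] mean [484.6 -64.6] [[484.7, -64.4], [52.3, 33.4], 5.1]
cart2 [[437.0, -152.0], [484.0, -172.0], [473.0, -200.0], [424.0, -184.0]] mean [ 454.6 -177. ] [[454.5, -177.3], [34.0, 51.6], 68.7]
ctray end [[501.0, -226.0], [593.0, -215.0]] mean [ 547.  -220.3] None
btray end [[584.0, -81.0], [685.0, -88.0]] mean [634.8 -84.9] None
sbot [[643.0, -24.0]] mean [643.2 -23.9] None
red [[583.0, -142.0]] mean [ 583.4 -142.5] None
turq [[659.0, -148.0]] mean [ 659.4 -148. ] None
t 0.87 pos [ 0.47   -0.1201  0.2501] turn [ 0.1 -0.  -5. ] shift cm [4.81 0.98 9.01] w 0.0853 f 0.0
```

Request:
move_arm(
  targets=[
    [[0,0,0],[-19,9,-3],100],
    [[0,0,0],[-19,9,-3],100],
    [[0,0,0],[-19,9,-3],100],
    [[0,0,0],[-19,9,-3],100],
    [[0,0,0],[-19,9,-3],100],
    [[0,0,0],[-19,9,-3],100],
    [[0,0,0],[-19,9,-3],100],
    [[0,0,0],[-19,9,-3],100],
  ],
)

```text
t: 1.53
tool_pos: [0.5607, -0.3087, 0.2784]
tcp_rot: [-2.219, -2.221, -0.0]
wrist_force: [0.6, 0.8, -0.4]
gripper_width: 0.0853
grasp_force: 0.0
```

```bash
python3 - <<'E'
from h import *
print(sense()["tool_pos"]); look("w2")
E
```

```text
[ 0.5607 -0.3087  0.2784]
```

View pics/w2.png

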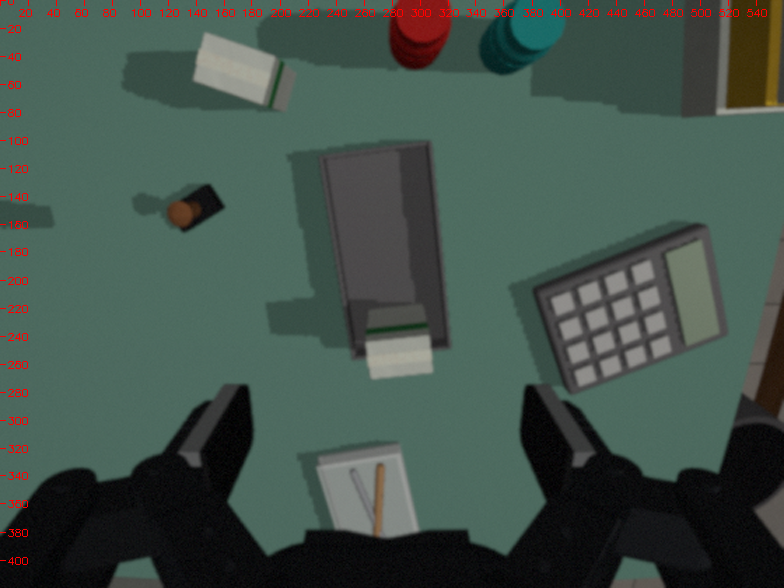

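```bash
python3 - <<'E'
from h import *
c=cal("w2"); d=lambda L:np.array(L)/1.4
for n,L,z in [("ctray",[(320,157),(430,142),(451,346),(351,360)],.026),("scart",[(366,343),(431,334),(433,373),(370,379)],.08)]:
    show(n,w(c,d(L),z))
go(.4845,-.0645,.16,5)
E
```

```text
ctray [[505.0, -239.0], [597.0, -227.0], [622.0, -411.0], [527.0, -425.0]] mean [ 562.6 -325.4] [[562.2, -326.0], [95.8, 187.4], 7.5]
scart [[544.0, -384.0], [597.0, -376.0], [600.0, -411.0], [547.0, -417.0]] mean [ 571.9 -397. ] [[571.9, -396.5], [53.9, 35.3], 6.1]
t 1.58 pos [ 0.5606 -0.3079  0.2787] turn [-0.1 -0.1 -4.9] shift cm [24.34 -7.54 11.92] w 0.0853 f 0.0
```

Request:
move_arm(
  targets=[
    [[0,0,-5],[24.3,-7.5,11.9],100],
    [[0,0,-5],[24.3,-7.5,11.9],100],
    [[0,0,-5],[24.3,-7.5,11.9],100],
    [[0,0,-5],[24.3,-7.5,11.9],100],
    [[0,0,-5],[24.3,-7.5,11.9],100],
    [[0,0,-5],[24.3,-7.5,11.9],100],
    [[0,0,-5],[24.3,-7.5,11.9],100],
    [[0,0,-5],[24.3,-7.5,11.9],100],
  ],
)

```text
t: 2.25
tool_pos: [0.4813, -0.059, 0.1588]
tcp_rot: [-2.107, -2.323, 0.001]
wrist_force: [-0.3, 1.1, 0.5]
gripper_width: 0.0854
grasp_force: 0.0
```

```bash
python3 - <<'E'
from h import *
go(.4845,-.0645,.046,5)
E
```

```text
t 2.25 pos [ 0.4813 -0.059   0.1588] turn [-0.3 -0.2  0.6] shift cm [-0.62  0.32 11.28] w 0.0854 f 0.0
```

Request:
move_arm(
  targets=[
    [[0,0,0],[0,0,4],100],
    [[0,0,0],[0,0,7.5],100],
    [[0,0,0],[0,0,10],100],
    [[0,0,0],[0,0,11.3],100],
    [[0,0,0],[0,0,11.3],100],
    [[0,0,0],[0,0,11.3],100],
  ],
)

```text
t: 2.75
tool_pos: [0.4846, -0.0661, 0.0478]
tcp_rot: [-2.12, -2.317, 0.001]
wrist_force: [0.8, 0.5, -0.5]
gripper_width: 0.0855
grasp_force: 0.0
```

```bash
python3 - <<'E'
from h import *
go(.4845,-.0645,.046,5)
E
```

```text
t 2.75 pos [ 0.4846 -0.0661  0.0478] turn [-0.1 -0.   0.1] shift cm [0.16 0.01 0.18] w 0.0855 f 0.0
```

Request:
move_arm(
  targets=[
    [[0,0,0],[0,0,0],0],
    [[0,0,0],[0,0,0],0],
    [[0,0,0],[0,0,0],0],
    [[0,0,0],[0,0,0],0],
    [[0,0,0],[0,0,0],0],
    [[0,0,0],[0,0,0],0],
    [[0,0,0],[0,0,0],0],
    [[0,0,0],[0,0,0],0],
  ],
  newtons=30,
)

```text
t: 3.42
tool_pos: [0.4857, -0.067, 0.049]
tcp_rot: [2.121, 2.315, 0.002]
wrist_force: [-1.6, 1.0, 8.1]
gripper_width: 0.0511
grasp_force: 30.7
```

Request:
move_arm(
  targets=[
    [[0,0,0],[0,0,-1],0],
    [[0,0,0],[0,0,-4],0],
    [[0,0,0],[0,0,-8],0],
    [[0,0,0],[0,0,-12],0],
    [[0,0,0],[0,0,-14],0],
    [[0,0,0],[0,0,-14],0],
    [[0,0,0],[0,0,-14],0],
  ],
)

```text
t: 4.0
tool_pos: [0.4857, -0.0671, 0.1893]
tcp_rot: [2.121, 2.314, 0.004]
wrist_force: [0.3, 0.0, -1.3]
gripper_width: 0.0516
grasp_force: 32.3
```

```bash
python3 - <<'E'
from h import *
go(.562,-.334,.19,7.5)
E
```

```text
t 4.0 pos [ 0.4857 -0.0671  0.1893] turn [ 0.2  0.  -2.5] shift cm [-27.26   5.28  -0.04] w 0.0516 f 32.3
```

Request:
move_arm(
  targets=[
    [[0,0,-2.5],[-3,0.6,0],0],
    [[0,0,-2.5],[-7,1.3,0],0],
    [[0,0,-2.5],[-11,2.1,0],0],
    [[0,0,-2.5],[-15,2.9,0],0],
    [[0,0,-2.5],[-19,3.7,0],0],
    [[0,0,-2.5],[-23,4.4,0],0],
    [[0,0,-2.5],[-26,5,0],0],
    [[0,0,-2.5],[-27.3,5.3,0],0],
  ],
)

```text
t: 4.67
tool_pos: [0.5603, -0.3396, 0.1854]
tcp_rot: [-2.076, -2.356, 0.004]
wrist_force: [-0.8, 0.2, 0.1]
gripper_width: 0.0513
grasp_force: 32.3
```

Request:
move_arm(
  targets=[
    [[0,0,0],[0,0,0],0],
    [[0,0,0],[0,0,0],0],
    [[0,0,0],[0,0,0],0],
  ],
)

```text
t: 4.92
tool_pos: [0.5611, -0.3329, 0.1864]
tcp_rot: [-2.069, -2.361, -0.0]
wrist_force: [-0.2, 0.9, -0.7]
gripper_width: 0.0512
grasp_force: 32.3
```

```bash
python3 - <<'E'
from h import *
go(.562,-.334,.054,7.5)
look("w3")
E
```

```text
t 4.92 pos [ 0.5611 -0.3329  0.1864] turn [-0.1 -0.1  0. ] shift cm [-0.15  0.09 13.24] w 0.0512 f 32.3
```

View pics/w3.png

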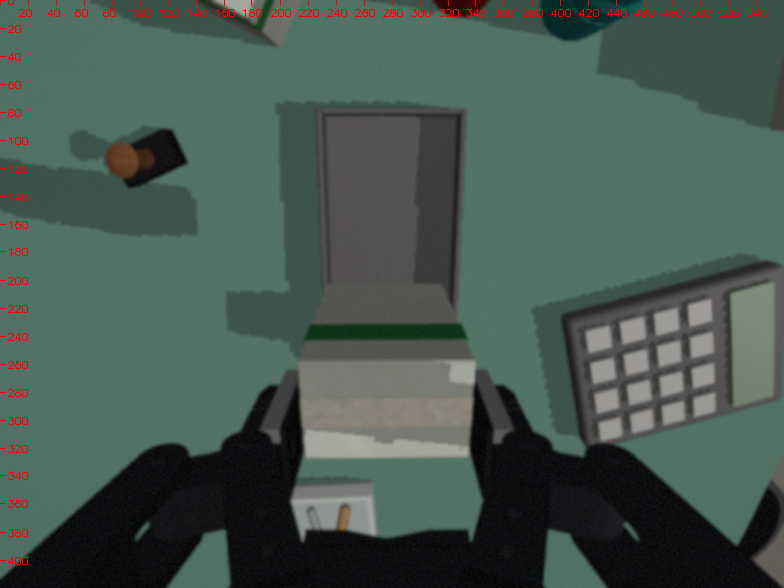

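Request:
move_arm(
  targets=[
    [[0,0,0],[0,0,3],0],
    [[0,0,0],[0,0,6],0],
    [[0,0,0],[0,0,9],0],
    [[0,0,0],[0,0,11],0],
    [[0,0,0],[0,0,12.3],0],
    [[0,0,0],[0,0,12.9],0],
    [[0,0,0],[0,0,13.2],0],
    [[0,0,0],[0,0,13.2],0],
  ],
)

```text
t: 5.63
tool_pos: [0.5618, -0.3336, 0.0558]
tcp_rot: [-2.07, -2.363, -0.0]
wrist_force: [-0.4, -0.7, -1.2]
gripper_width: 0.0515
grasp_force: 32.2
```

```bash
python3 - <<'E'
from h import *
go(.562,-.334,.053,7.5);print(sense()["wrist_force"])
E
```

```text
t 5.63 pos [ 0.5618 -0.3336  0.0558] turn [-0.  -0.   0.1] shift cm [-0.04  0.02  0.28] w 0.0515 f 32.2
[-0.3966 -0.7273 -1.1743]
```

Request:
move_arm(
  targets=[
    [[0,0,0],[0,0,0.2],0],
    [[0,0,0],[0,0,0.3],0],
    [[0,0,0],[0,0,0.3],0],
  ],
)

```text
t: 5.88
tool_pos: [0.5619, -0.3345, 0.0534]
tcp_rot: [2.071, 2.361, 0.0]
wrist_force: [-0.4, -0.4, -0.8]
gripper_width: 0.0514
grasp_force: 32.3
```

Request:
move_arm(
  targets=[
    [[0,0,0],[0,0,0],70],
    [[0,0,0],[0,0,0],80],
    [[0,0,0],[0,0,0],100],
    [[0,0,0],[0,0,0],100],
    [[0,0,0],[0,0,0],100],
    [[0,0,0],[0,0,0],100],
  ],
)

```text
t: 6.38
tool_pos: [0.5616, -0.3344, 0.0527]
tcp_rot: [-2.071, -2.362, 0.0]
wrist_force: [-0.7, -0.4, 0.2]
gripper_width: 0.0858
grasp_force: 0.0
```

Request:
move_arm(
  targets=[
    [[0,0,0],[0,0,-2],100],
    [[0,0,0],[0,0,-5],100],
    [[0,0,0],[0,0,-9],100],
    [[0,0,0],[0,0,-13],100],
    [[0,0,0],[0,0,-14],100],
    [[0,0,0],[0,0,-14],100],
  ],
)

```text
t: 6.88
tool_pos: [0.5634, -0.3355, 0.1971]
tcp_rot: [2.067, 2.356, 0.003]
wrist_force: [0.4, 0.7, -0.9]
gripper_width: 0.0855
grasp_force: 0.0
```

```bash
python3 - <<'E'
from h import *
go(.4545,-.177,.16,-21.3); look("w4",s=1)
E
```

```text
t 6.88 pos [ 0.5634 -0.3355  0.1971] turn [ 0.4  0.2 28.8] shift cm [17.15 -8.76  3.59] w 0.0855 f 0.0
```

View pics/w4.png

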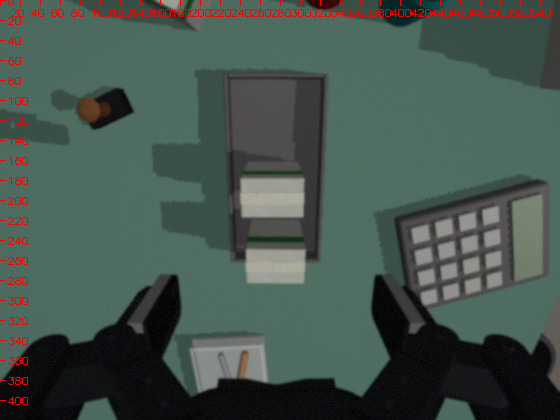

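The first carton stands upright at (272,197), in front of the shelved one at (275,265). Next, the second carton.

Request:
move_arm(
  targets=[
    [[0,0,7],[3.5,-1.8,0.7],100],
    [[0,0,14],[7,-3.6,1.4],100],
    [[0,0,21],[10.5,-5.4,2.1],100],
    [[0,0,28],[14,-7.2,2.8],100],
    [[0,0,28.8],[17.1,-8.8,3.4],100],
    [[0,0,28.8],[17.1,-8.8,3.4],100],
    [[0,0,28.8],[17.1,-8.8,3.4],100],
    [[0,0,28.8],[17.1,-8.8,3.4],100],
  ],
)

```text
t: 7.6
tool_pos: [0.4521, -0.1764, 0.1582]
tcp_rot: [-2.593, -1.774, 0.001]
wrist_force: [0.9, -1.1, -0.3]
gripper_width: 0.0851
grasp_force: 0.0
```

```bash
python3 - <<'E'
from h import *
go(.4545,-.177,.047,-21.3)
E
```

```text
t 7.6 pos [ 0.4521 -0.1764  0.1582] turn [-0.   0.   0.1] shift cm [ 0.03  0.25 11.12] w 0.0851 f 0.0
```

Request:
move_arm(
  targets=[
    [[0,0,0],[0,0.1,4],100],
    [[0,0,0],[0,0.1,7.5],100],
    [[0,0,0],[0,0.1,10],100],
    [[0,0,0],[0,0.1,11.1],100],
    [[0,0,0],[0,0.1,11.1],100],
    [[0,0,0],[0,0.1,11.1],100],
  ],
)

```text
t: 8.1
tool_pos: [0.453, -0.1776, 0.047]
tcp_rot: [-2.594, -1.771, 0.002]
wrist_force: [-0.3, -0.1, 0.5]
gripper_width: 0.0853
grasp_force: 0.0
```

```bash
python3 - <<'E'
from h import *
go(.4545,-.177,.047,-21.3)
E
```

```text
t 8.1 pos [ 0.453  -0.1776  0.047 ] turn [-0.1  0.  -0.1] shift cm [0.12 0.12 0.  ] w 0.0853 f 0.0
```

Request:
move_arm(
  targets=[
    [[0,0,0],[0,0,0],0],
    [[0,0,0],[0,0,0],0],
    [[0,0,0],[0,0,0],0],
    [[0,0,0],[0,0,0],0],
    [[0,0,0],[0,0,0],0],
    [[0,0,0],[0,0,0],0],
    [[0,0,0],[0,0,0],0],
    [[0,0,0],[0,0,0],0],
  ],
)

```text
t: 8.77
tool_pos: [0.4537, -0.1769, 0.0488]
tcp_rot: [2.592, 1.772, 0.002]
wrist_force: [-1.7, 0.2, 6.4]
gripper_width: 0.0518
grasp_force: 30.4
```

Request:
move_arm(
  targets=[
    [[0,0,0],[0,0,-1],0],
    [[0,0,0],[0,0,-4],0],
    [[0,0,0],[0,0,-8],0],
    [[0,0,0],[0,0,-12],0],
    [[0,0,0],[0,0,-14],0],
    [[0,0,0],[0,0,-14],0],
    [[0,0,0],[0,0,-14],0],
  ],
)

```text
t: 9.35
tool_pos: [0.4536, -0.1767, 0.1892]
tcp_rot: [2.591, 1.772, 0.004]
wrist_force: [-0.4, 0.2, -1.6]
gripper_width: 0.0516
grasp_force: 32.0
```

```bash
python3 - <<'E'
from h import *
go(.5545,-.2765,.187,7.5)
E
```

```text
t 9.35 pos [ 0.4536 -0.1767  0.1892] turn [  0.2   0.  -28.8] shift cm [-5.64 13.02  0.26] w 0.0516 f 32.0
```

Request:
move_arm(
  targets=[
    [[0,0,-5],[-1,2.3,0],0],
    [[0,0,-10],[-2,4.6,0],0],
    [[0,0,-16],[-3,6.9,0],0],
    [[0,0,-22],[-4,9.2,0],0],
    [[0,0,-28],[-5,11.5,0],0],
    [[0,0,-28.8],[-5.6,13,0],0],
    [[0,0,-28.8],[-5.6,13,0],0],
    [[0,0,-28.8],[-5.6,13,0],0],
  ],
)

```text
t: 10.02
tool_pos: [0.553, -0.2761, 0.1856]
tcp_rot: [-2.071, -2.358, 0.001]
wrist_force: [0.1, -0.1, -0.9]
gripper_width: 0.0513
grasp_force: 31.9
```

Request:
move_arm(
  targets=[
    [[0,0,0],[0,0,0],0],
    [[0,0,0],[0,0,0],0],
  ],
)

```text
t: 10.18
tool_pos: [0.5529, -0.2751, 0.187]
tcp_rot: [-2.07, -2.361, 0.0]
wrist_force: [0.0, 0.2, -0.5]
gripper_width: 0.0516
grasp_force: 31.9
```

```bash
python3 - <<'E'
from h import *
go(.5545,-.2765,.054,7.5)
E
```

```text
t 10.18 pos [ 0.5529 -0.2751  0.187 ] turn [-0.1 -0.1  0. ] shift cm [-0.18  0.15 13.3 ] w 0.0516 f 31.9
```

Request:
move_arm(
  targets=[
    [[0,0,0],[-0.1,0.1,3],0],
    [[0,0,0],[-0.1,0.1,6],0],
    [[0,0,0],[-0.1,0.1,9],0],
    [[0,0,0],[-0.1,0.1,11],0],
    [[0,0,0],[-0.1,0.1,12.3],0],
    [[0,0,0],[-0.1,0.1,12.9],0],
    [[0,0,0],[-0.1,0.1,13.3],0],
    [[0,0,0],[-0.1,0.1,13.3],0],
  ],
)

```text
t: 10.85
tool_pos: [0.5547, -0.2765, 0.0546]
tcp_rot: [-2.071, -2.362, 0.0]
wrist_force: [0.2, 1.0, 0.1]
gripper_width: 0.0511
grasp_force: 31.9
```

Request:
move_arm(
  targets=[
    [[0,0,0],[0,0,0],0],
    [[0,0,0],[0,0,0],0],
  ],
)

```text
t: 11.02
tool_pos: [0.5555, -0.2771, 0.0558]
tcp_rot: [2.07, 2.361, 0.001]
wrist_force: [-0.2, 0.8, 0.0]
gripper_width: 0.0513
grasp_force: 31.9
```

Request:
move_arm(
  targets=[
    [[0,0,0],[0,0,0.2],0],
    [[0,0,0],[0,0,0.3],0],
    [[0,0,0],[0,0,0.3],0],
  ],
)

```text
t: 11.27
tool_pos: [0.5554, -0.2774, 0.0529]
tcp_rot: [2.071, 2.36, 0.001]
wrist_force: [-2.4, 0.3, 6.8]
gripper_width: 0.0514
grasp_force: 32.8
```

Request:
move_arm(
  targets=[
    [[0,0,0],[0,0,0],70],
    [[0,0,0],[0,0,0],80],
    [[0,0,0],[0,0,0],100],
    [[0,0,0],[0,0,0],100],
    [[0,0,0],[0,0,0],100],
    [[0,0,0],[0,0,0],100],
  ],
)

```text
t: 11.77
tool_pos: [0.5548, -0.2769, 0.0516]
tcp_rot: [-2.071, -2.362, 0.0]
wrist_force: [1.0, 0.3, -0.0]
gripper_width: 0.0856
grasp_force: 0.0
```

Request:
move_arm(
  targets=[
    [[0,0,0],[0,0,-2],100],
    [[0,0,0],[0,0,-5],100],
    [[0,0,0],[0,0,-9],100],
    [[0,0,0],[0,0,-13],100],
    [[0,0,0],[0,0,-17],100],
    [[0,0,0],[0,0,-20],100],
    [[0,0,0],[0,0,-20],100],
  ],
)

```text
t: 12.35
tool_pos: [0.5574, -0.2783, 0.2588]
tcp_rot: [2.065, 2.354, 0.005]
wrist_force: [0.8, -0.4, 1.0]
gripper_width: 0.0857
grasp_force: 0.0
```

```bash
python3 - <<'E'
from h import *
go(.49,.20,.26,16)
E
```

```text
t 12.35 pos [ 0.5574 -0.2783  0.2588] turn [ 0.5  0.4 -8.5] shift cm [48.3  -0.46 -0.39] w 0.0857 f 0.0
```

Request:
move_arm(
  targets=[
    [[0,0,-8.5],[4,0,-1],100],
    [[0,0,-8.5],[8,0,-2],100],
    [[0,0,-8.5],[12,0,-2],100],
    [[0,0,-8.5],[16,0,-2],100],
    [[0,0,-8.5],[20,0,-2],100],
    [[0,0,-8.5],[24,0,-2],100],
    [[0,0,-8.5],[28,0,-2],100],
    [[0,0,-8.5],[32,0,-2],100],
  ],
)

```text
t: 13.02
tool_pos: [0.5124, 0.0421, 0.2716]
tcp_rot: [1.891, 2.509, 0.0]
wrist_force: [0.6, 0.6, 0.1]
gripper_width: 0.0854
grasp_force: 0.0
```

Request:
move_arm(
  targets=[
    [[0,0,0],[4,0.6,0],100],
    [[0,0,0],[8,1.2,0],100],
    [[0,0,0],[12,1.8,0],100],
    [[0,0,0],[16,2.4,0],100],
    [[0,0,0],[16,2.4,0],100],
    [[0,0,0],[16,2.4,0],100],
    [[0,0,0],[16,2.4,0],100],
  ],
)

```text
t: 13.6
tool_pos: [0.492, 0.2003, 0.2713]
tcp_rot: [1.89, 2.509, -0.001]
wrist_force: [-0.5, -0.5, -0.7]
gripper_width: 0.0851
grasp_force: 0.0
```

```bash
python3 - <<'E'
from h import *
print(sense()["tool_pos"]); look("w5")
E
```

```text
[0.492  0.2003 0.2713]
```

View pics/w5.png

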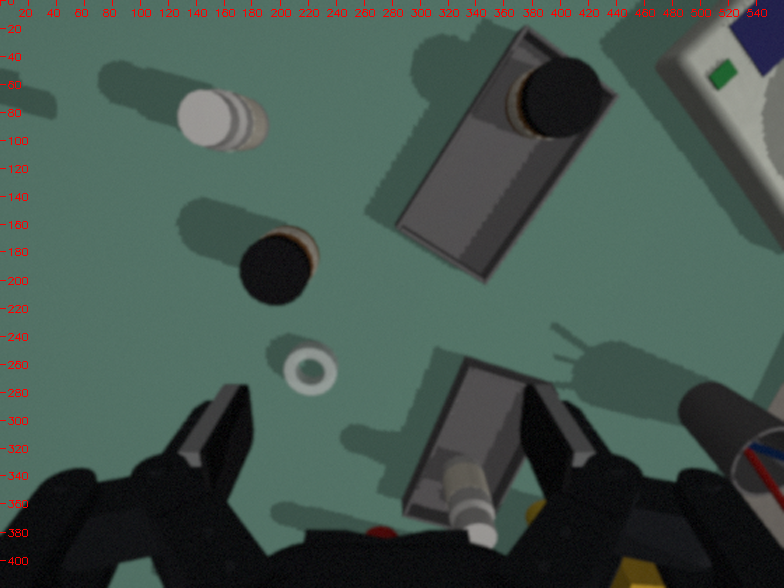

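```bash
python3 - <<'E'
from h import *
c=cal("w5"); d=lambda L:np.array(L)/1.4
for n,L,z in [("jtray",[(525,27),(617,95),(485,283),(397,224)],.026),("jar",[(275,270)],.066),("sjar",[(563,97)],.066),("bottle",[(207,117)],.095),("btray",[(466,357),(554,382)],.026)]:
    show(n,w(c,d(L),z))
go(.412,.155,.16,-16)
E
```

```text
jtray [[549.0, 392.0], [638.0, 367.0], [587.0, 187.0], [497.0, 216.0]] mean [567.5 290.6] [[566.9, 290.2], [187.0, 94.4], 74.0]
jar [[411.0, 160.0]] mean [411.2 160.5] None
sjar [[583.0, 345.0]] mean [583.4 344.5] None
bottle [[349.0, 261.0]] mean [348.9 261.4] None
btray [[594.0, 114.0], [685.0, 112.0]] mean [639.3 113.4] None
t 13.65 pos [0.4922 0.1995 0.2714] turn [-0.   0.1 31.9] shift cm [-2.07 -8.93 11.15] w 0.0852 f 0.0
```

Request:
move_arm(
  targets=[
    [[0,0,7],[-0.4,-2.2,2.8],100],
    [[0,0,14],[-0.8,-4.4,5.6],100],
    [[0,0,21],[-1.2,-6.6,8.4],100],
    [[0,0,28],[-1.7,-8.8,11.1],100],
    [[0,0,31.9],[-1.7,-8.8,11.1],100],
    [[0,0,31.9],[-1.7,-8.8,11.1],100],
    [[0,0,31.9],[-1.7,-8.8,11.1],100],
    [[0,0,31.9],[-1.7,-8.8,11.1],100],
  ],
)

```text
t: 14.32
tool_pos: [0.4138, 0.1603, 0.1616]
tcp_rot: [2.506, 1.894, 0.004]
wrist_force: [0.2, 0.2, -0.4]
gripper_width: 0.0854
grasp_force: 0.0
```

```bash
python3 - <<'E'
from h import *
go(.4115,.159,.043,-16)
E
```

```text
t 14.32 pos [0.4138 0.1603 0.1616] turn [ 0.1 -0.1  0.2] shift cm [-0.2  -0.21 11.85] w 0.0854 f 0.0
```

Request:
move_arm(
  targets=[
    [[0,0,0],[-0.1,-0.1,4],100],
    [[0,0,0],[-0.1,-0.1,7.5],100],
    [[0,0,0],[-0.1,-0.1,10],100],
    [[0,0,0],[-0.1,-0.1,11.6],100],
    [[0,0,0],[-0.1,-0.1,11.6],100],
    [[0,0,0],[-0.1,-0.1,11.6],100],
  ],
)

```text
t: 14.82
tool_pos: [0.4116, 0.1596, 0.0447]
tcp_rot: [-2.506, -1.894, 0.001]
wrist_force: [0.1, -0.4, 0.5]
gripper_width: 0.0853
grasp_force: 0.0
```

```bash
python3 - <<'E'
from h import *
go(.4115,.159,.043,-16)
E
```

```text
t 14.82 pos [0.4116 0.1596 0.0447] turn [-0.   0.   0.1] shift cm [-0.06  0.01  0.17] w 0.0853 f 0.0
```

Request:
move_arm(
  targets=[
    [[0,0,0],[0,0,0],0],
    [[0,0,0],[0,0,0],0],
    [[0,0,0],[0,0,0],0],
    [[0,0,0],[0,0,0],0],
    [[0,0,0],[0,0,0],0],
    [[0,0,0],[0,0,0],0],
    [[0,0,0],[0,0,0],0],
    [[0,0,0],[0,0,0],0],
  ],
  newtons=45,
)

```text
t: 15.48
tool_pos: [0.4118, 0.1601, 0.0463]
tcp_rot: [2.507, 1.893, 0.005]
wrist_force: [-3.2, 0.3, 13.2]
gripper_width: 0.0531
grasp_force: 44.6
```

Request:
move_arm(
  targets=[
    [[0,0,0],[0,0,-1],0],
    [[0,0,0],[0,0,-4],0],
    [[0,0,0],[0,0,-8],0],
    [[0,0,0],[0,0,-12],0],
    [[0,0,0],[0,0,-14],0],
    [[0,0,0],[0,0,-14],0],
    [[0,0,0],[0,0,-14],0],
  ],
)

```text
t: 16.07
tool_pos: [0.4116, 0.1598, 0.1864]
tcp_rot: [2.507, 1.893, 0.007]
wrist_force: [-0.2, -0.0, -2.5]
gripper_width: 0.053
grasp_force: 47.9
```

```bash
python3 - <<'E'
from h import *
go(.556,.249,.187,-16)
E
```

```text
t 16.07 pos [0.4116 0.1598 0.1864] turn [ 0.2 -0.2  0.1] shift cm [12.53 11.45  0.01] w 0.053 f 47.9
```

Request:
move_arm(
  targets=[
    [[0,0,0],[2,1.8,0],0],
    [[0,0,0],[4.5,4.1,0],0],
    [[0,0,0],[7,6.4,0],0],
    [[0,0,0],[9.5,8.7,0],0],
    [[0,0,0],[11.5,10.5,0],0],
    [[0,0,0],[12.5,11.4,0],0],
    [[0,0,0],[12.5,11.4,0],0],
    [[0,0,0],[12.5,11.4,0],0],
  ],
)

```text
t: 16.73
tool_pos: [0.5539, 0.2481, 0.1827]
tcp_rot: [-2.507, -1.893, 0.005]
wrist_force: [-0.3, -1.3, -2.5]
gripper_width: 0.0532
grasp_force: 47.9
```

Request:
move_arm(
  targets=[
    [[0,0,0],[0,0,0],0],
    [[0,0,0],[0,0,0],0],
  ],
)

```text
t: 16.9
tool_pos: [0.5537, 0.2476, 0.1843]
tcp_rot: [-2.508, -1.892, 0.002]
wrist_force: [-0.0, 1.2, -1.5]
gripper_width: 0.0532
grasp_force: 47.9
```

```bash
python3 - <<'E'
from h import *
go(.556,.249,.052,-16); look("w6",s=1)
E
```

```text
t 16.9 pos [0.5537 0.2476 0.1843] turn [-0.1  0.1  0.1] shift cm [ 0.21  0.2  13.23] w 0.0532 f 47.9
```

View pics/w6.png

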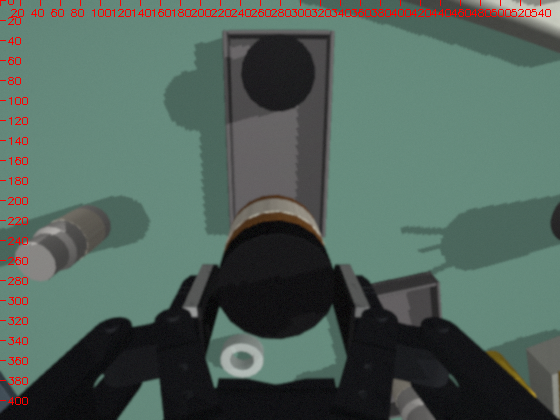

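Request:
move_arm(
  targets=[
    [[0,0,0],[0.1,0.1,3],0],
    [[0,0,0],[0.1,0.1,6],0],
    [[0,0,0],[0.1,0.1,9],0],
    [[0,0,0],[0.1,0.1,11],0],
    [[0,0,0],[0.1,0.1,12.3],0],
    [[0,0,0],[0.1,0.1,12.8],0],
    [[0,0,0],[0.1,0.1,13],0],
    [[0,0,0],[0.1,0.1,13],0],
  ],
)

```text
t: 17.62
tool_pos: [0.5561, 0.2491, 0.0552]
tcp_rot: [2.507, 1.893, 0.001]
wrist_force: [-0.1, 0.7, -0.8]
gripper_width: 0.053
grasp_force: 47.9
```

Request:
move_arm(
  targets=[
    [[0,0,0],[0,0,0],0],
    [[0,0,0],[0,0,0],0],
  ],
)

```text
t: 17.78
tool_pos: [0.5567, 0.2494, 0.0559]
tcp_rot: [2.507, 1.893, 0.003]
wrist_force: [0.5, 0.6, -1.6]
gripper_width: 0.0536
grasp_force: 47.9
```

Request:
move_arm(
  targets=[
    [[0,0,0],[0,0,0.2],0],
    [[0,0,0],[0,0,0.4],0],
    [[0,0,0],[0,0,0.5],0],
    [[0,0,0],[0,0,0.5],0],
  ],
)

```text
t: 18.12
tool_pos: [0.5564, 0.2496, 0.0506]
tcp_rot: [-2.507, -1.893, -0.002]
wrist_force: [-2.6, -0.5, 7.2]
gripper_width: 0.0531
grasp_force: 49.0
```

Contact; release, rise, then on to the bottle.

Request:
move_arm(
  targets=[
    [[0,0,0],[0,0,0],70],
    [[0,0,0],[0,0,0],80],
    [[0,0,0],[0,0,0],100],
    [[0,0,0],[0,0,0],100],
    [[0,0,0],[0,0,0],100],
    [[0,0,0],[0,0,0],100],
  ],
)

```text
t: 18.62
tool_pos: [0.556, 0.2491, 0.0496]
tcp_rot: [2.507, 1.893, -0.0]
wrist_force: [0.1, 0.5, -0.9]
gripper_width: 0.0853
grasp_force: 0.0
```

Request:
move_arm(
  targets=[
    [[0,0,0],[0,0,-2],100],
    [[0,0,0],[0,0,-5],100],
    [[0,0,0],[0,0,-9],100],
    [[0,0,0],[0,0,-13],100],
    [[0,0,0],[0,0,-15],100],
    [[0,0,0],[0,0,-15],100],
    [[0,0,0],[0,0,-15],100],
  ],
)

```text
t: 19.2
tool_pos: [0.5566, 0.2494, 0.2009]
tcp_rot: [2.507, 1.893, 0.004]
wrist_force: [0.1, 0.3, -1.0]
gripper_width: 0.0854
grasp_force: 0.0
```

```bash
python3 - <<'E'
from h import *
go(.350,.261,.17,-16)
E
```

```text
t 19.2 pos [0.5566 0.2494 0.2009] turn [ 0.1 -0.1  0.1] shift cm [ -4.55 -20.19   3.05] w 0.0854 f 0.0
```

Request:
move_arm(
  targets=[
    [[0,0,0],[-1,-4,0.5],100],
    [[0,0,0],[-1.8,-8,1],100],
    [[0,0,0],[-2.7,-12,1.8],100],
    [[0,0,0],[-3.6,-16,2.5],100],
    [[0,0,0],[-4.5,-20,3],100],
    [[0,0,0],[-4.5,-20.2,3],100],
    [[0,0,0],[-4.5,-20.2,3],100],
    [[0,0,0],[-4.5,-20.2,3],100],
  ],
)

```text
t: 19.87
tool_pos: [0.3494, 0.2611, 0.1691]
tcp_rot: [2.506, 1.894, -0.001]
wrist_force: [0.6, -0.2, 0.5]
gripper_width: 0.0852
grasp_force: 0.0
```

```bash
python3 - <<'E'
from h import *
go(.350,.261,.047,-16); look("w7",s=1)
E
```

```text
t 19.87 pos [0.3494 0.2611 0.1691] turn [-0.   0.   0.1] shift cm [ 0.01  0.07 12.21] w 0.0852 f 0.0
```

View pics/w7.png

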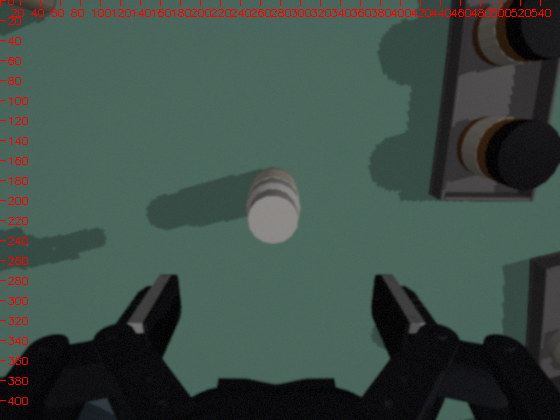

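```bash
python3 - <<'E'
from h import *
p=w(cal("w7"),[(273,217)],.095)[0]; print(p); go(*p,.047,-16)
E
```

```text
[0.3478 0.262 ]
t 19.92 pos [0.3501 0.2612 0.1693] turn [0.  0.  0.1] shift cm [ 0.02 -0.25 12.23] w 0.0854 f 0.0
```

Request:
move_arm(
  targets=[
    [[0,0,0],[0,-0.2,4],100],
    [[0,0,0],[0,-0.2,7.5],100],
    [[0,0,0],[0,-0.2,10],100],
    [[0,0,0],[0,-0.2,12.2],100],
    [[0,0,0],[0,-0.2,12.2],100],
    [[0,0,0],[0,-0.2,12.2],100],
  ],
)

```text
t: 20.42
tool_pos: [0.3479, 0.261, 0.0468]
tcp_rot: [2.508, 1.891, -0.004]
wrist_force: [0.0, -0.6, 0.4]
gripper_width: 0.0852
grasp_force: 0.0
```

```bash
python3 - <<'E'
from h import *
go(.3485,.262,.047,-16)
E
```

```text
t 20.42 pos [0.3479 0.261  0.0468] turn [-0.1  0.1  0. ] shift cm [ 0.11  0.03 -0.02] w 0.0852 f 0.0
```

Request:
move_arm(
  targets=[
    [[0,0,0],[0,0,0],0],
    [[0,0,0],[0,0,0],0],
    [[0,0,0],[0,0,0],0],
    [[0,0,0],[0,0,0],0],
    [[0,0,0],[0,0,0],0],
    [[0,0,0],[0,0,0],0],
    [[0,0,0],[0,0,0],0],
    [[0,0,0],[0,0,0],0],
  ],
  newtons=35,
)

```text
t: 21.08
tool_pos: [0.3482, 0.2625, 0.049]
tcp_rot: [-2.507, -1.893, -0.004]
wrist_force: [-1.2, -0.4, 10.5]
gripper_width: 0.0414
grasp_force: 33.9
```

Request:
move_arm(
  targets=[
    [[0,0,0],[0,0,-1],0],
    [[0,0,0],[0,0,-4],0],
    [[0,0,0],[0,0,-8],0],
    [[0,0,0],[0,0,-12],0],
    [[0,0,0],[0,0,-16],0],
    [[0,0,0],[0,0,-17],0],
    [[0,0,0],[0,0,-17],0],
  ],
)

```text
t: 21.67
tool_pos: [0.3489, 0.263, 0.2216]
tcp_rot: [-2.507, -1.892, -0.012]
wrist_force: [0.4, 0.4, -1.3]
gripper_width: 0.0416
grasp_force: 36.0
```

```bash
python3 - <<'E'
from h import *
go(.640,.056,.217,-3)
E
```

```text
t 21.67 pos [0.3489 0.263  0.2216] turn [  0.3  -0.4 -12.9] shift cm [-11.93  33.67   0.52] w 0.0416 f 36.0
```

Request:
move_arm(
  targets=[
    [[0,0,-3],[-1,2.6,0],0],
    [[0,0,-6],[-2.2,6,0],0],
    [[0,0,-9],[-3.5,9.6,0],0],
    [[0,0,-12.9],[-4.8,13.2,0],0],
    [[0,0,-12.9],[-6.1,16.8,0],0],
    [[0,0,-12.9],[-7.4,20.4,0],0],
    [[0,0,-12.9],[-8.7,24,0],0],
    [[0,0,-12.9],[-10,27.6,0],0],
  ],
)

```text
t: 22.33
tool_pos: [0.5862, 0.0884, 0.2166]
tcp_rot: [-2.278, -2.162, 0.002]
wrist_force: [1.4, 1.1, -0.6]
gripper_width: 0.0414
grasp_force: 36.0
```

```bash
python3 - <<'E'
from h import *
go(.640,.056,.217,-3)
E
```

```text
t 22.33 pos [0.5862 0.0884 0.2166] turn [-0.1  0.   0. ] shift cm [-2.96  5.54 -0.05] w 0.0414 f 36.0
```

Request:
move_arm(
  targets=[
    [[0,0,0],[-1.5,2.9,0],0],
    [[0,0,0],[-2.9,5.4,0],0],
    [[0,0,0],[-2.9,5.4,0],0],
    [[0,0,0],[-2.9,5.4,0],0],
    [[0,0,0],[-2.9,5.4,0],0],
    [[0,0,0],[-2.9,5.4,0],0],
  ],
)

```text
t: 22.83
tool_pos: [0.6369, 0.0592, 0.2171]
tcp_rot: [-2.276, -2.163, 0.001]
wrist_force: [-0.3, 0.8, -0.5]
gripper_width: 0.0415
grasp_force: 36.0
```

```bash
python3 - <<'E'
from h import *
go(.640,.056,.056,-3); look("w8",s=1)
E
```

```text
t 22.83 pos [0.6369 0.0592 0.2171] turn [-0.1 -0.   0.1] shift cm [-0.31  0.35 16.11] w 0.0415 f 36.0
```

View pics/w8.png

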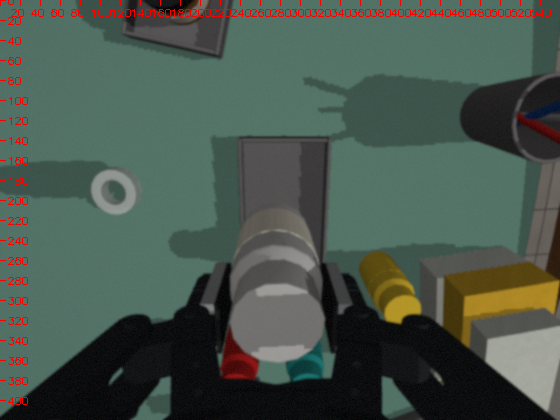

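```bash
python3 - <<'E'
from h import *
p=w(cal("w8"),[(239,137),(329,137)],.026); show("end",p); d=p[1]-p[0]; d/=np.linalg.norm(d); print(np.rad2deg(np.arctan2(d[1],d[0])), p.mean(0)-95e-3*np.array([-d[1],d[0]]))
E
```

```text
end [[602.0, 107.0], [693.0, 103.0]] mean [647.4 105.1] None
-2.934359176374973 [0.6425 0.0102]
```

Request:
move_arm(
  targets=[
    [[0,0,0],[-0.2,0.5,3],0],
    [[0,0,0],[-0.2,0.5,6.5],0],
    [[0,0,0],[-0.2,0.5,10],0],
    [[0,0,0],[-0.2,0.5,13],0],
    [[0,0,0],[-0.2,0.5,15],0],
    [[0,0,0],[-0.2,0.5,15.8],0],
    [[0,0,0],[-0.2,0.5,15.8],0],
    [[0,0,0],[-0.2,0.5,15.8],0],
  ],
)

```text
t: 23.55
tool_pos: [0.6431, 0.0565, 0.0606]
tcp_rot: [2.278, 2.163, 0.001]
wrist_force: [0.3, -0.7, -0.7]
gripper_width: 0.0418
grasp_force: 36.0
```

Request:
move_arm(
  targets=[
    [[0,0,0],[0,0,0],0],
    [[0,0,0],[0,0,0],0],
  ],
)

```text
t: 23.72
tool_pos: [0.6439, 0.0562, 0.0615]
tcp_rot: [2.277, 2.162, 0.004]
wrist_force: [-0.8, -0.7, -0.7]
gripper_width: 0.0412
grasp_force: 36.0
```

Request:
move_arm(
  targets=[
    [[0,0,0],[0,0,0.2],0],
    [[0,0,0],[0,0,0.4],0],
    [[0,0,0],[0,0,0.6],0],
    [[0,0,0],[0,0,0.7],0],
    [[0,0,0],[0,0,0.75],0],
    [[0,0,0],[0,0,0.75],0],
  ],
)

```text
t: 24.22
tool_pos: [0.643, 0.056, 0.0533]
tcp_rot: [2.279, 2.162, 0.001]
wrist_force: [-2.8, -0.0, 10.0]
gripper_width: 0.0412
grasp_force: 37.1
```

Request:
move_arm(
  targets=[
    [[0,0,0],[0,0,0],70],
    [[0,0,0],[0,0,0],80],
    [[0,0,0],[0,0,0],100],
    [[0,0,0],[0,0,0],100],
    [[0,0,0],[0,0,0],100],
    [[0,0,0],[0,0,0],100],
  ],
)

```text
t: 24.72
tool_pos: [0.6428, 0.0559, 0.052]
tcp_rot: [-2.279, -2.162, 0.0]
wrist_force: [-0.1, -0.6, -0.1]
gripper_width: 0.0853
grasp_force: 0.0
```

Request:
move_arm(
  targets=[
    [[0,0,0],[0,0,-2],100],
    [[0,0,0],[0,0,-5],100],
    [[0,0,0],[0,0,-9],100],
    [[0,0,0],[0,0,-13],100],
    [[0,0,0],[0,0,-17],100],
    [[0,0,0],[0,0,-20],100],
    [[0,0,0],[0,0,-20],100],
    [[0,0,0],[0,0,-20],100],
  ],
)

```text
t: 25.38
tool_pos: [0.6438, 0.056, 0.2542]
tcp_rot: [2.277, 2.161, 0.005]
wrist_force: [-0.4, -0.1, -0.7]
gripper_width: 0.0855
grasp_force: 0.0
```

```bash
python3 - <<'E'
from h import *
look("s9","side",(140,90,440,370),2.1)
E
```

```text
(no output)
```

View pics/s9.png

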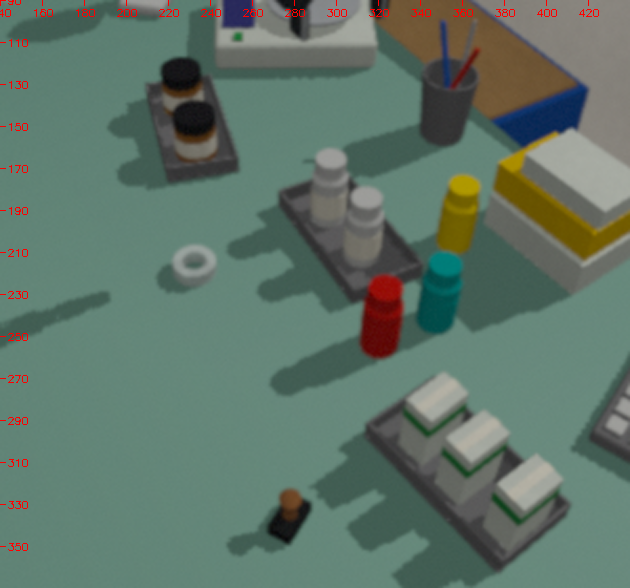

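All four stand upright in their trays: jars at (182,85) and (195,130), bottles at (330,190) and (365,225), three cartons near (435,420) to (525,500).

```bash
python3 - <<'E'
from rig import *
print(close_job())
E
```

```text
the job is handed in; nothing more can be done
None
```

I put both cartons, the bottle and the jar upright in the trays of their kind and handed the job in at about 25 s; the last picture shows all three shelved things still standing, but no verdict came back.

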